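# Nest three domed covers upside down in an archive tray

## Task

Pack the three loose domed wooden covers into the grey archive tray as one stack, all upside down as they lie now (hollow side up): the large cover standing on its knob in the middle of the white foam pad, the medium one cupped inside the large one and the small one cupped inside the medium one, each level and resting fully down on its knob. They are museum pieces: set them down rather than dropping them, and leave the jar, bottle, brush and cork block undisturbed.

Things in the scene. Friction and masses are not known exactly. Their poses are not given: they have to be found in the camera images.
- large_mid (a point): Large brown wooden cover, round, hollow side up: 124 mm across, 50 tall; point on its axis, 25 above its underside, z up. From the bottom: flat knob 44 across, 14 tall; dome; upright rim 8 thick, 14 tall, hollow 108 across there (pinch the rim from above, one finger inside). Hollow's flat floor: 20 above the underside, 56 across. About 110 g. On the pad its rim stands 66 above the table
- medium_mid (a point): Medium cover, same make: 96 mm across, 48 tall; point on its axis, 24 above its underside, z up. Knob 35 across, 14 tall; upright rim 8 thick, 14 tall; hollow 80 across at the rim, flat floor 20 above the underside, 40 across. Seated in the large one, its underside is 20 above the large one's and its rim 18 above the large one's rim. About 80 g
- small_mid (a point): Small cover, same make: 68 mm across, 46 tall; point on its axis, 23 above its underside, z up. Knob 28 across, 14 tall; upright rim 8 thick, 14 tall; hollow 52 across at the rim. Seated in the medium one, its underside is 20 above the medium one's and its rim 18 above the medium one's rim. About 50 g
- pad_top (a point): Centre of the top of a firm round white foam pad (100 mm across, top 16 above the table) fixed in the middle of a square open grey tray, 216 x 216, walls 4 thick and 40 high; the tray is fixed to the table, its sides along this point's x and y
- jar: Bystander: brown wooden jar with its domed cover on, 96 mm across, 141 mm tall, origin at the centre of its underside
- bottle: Bystander: small amber glass jar with white cap, 48 mm across, 85 mm tall, origin at the centre of its underside
- brush: Bystander: small brush lying flat, about 190 mm long, its handle to its own -x, origin about the middle of its underside
- cork_block: Bystander: cork block, 60 x 90 x 35 mm, origin at the centre of its underside
There are look-alikes about, which are no part of the job. What is shaped like the part that bears large_mid but orange is not meant. Leave any blue look-alike of the part that bears small_mid alone.

How it is judged:
At the end, for the whole second after the job is handed in: Large cover on its knob within 20 mm of the pad's centre, medium in large and small in medium, each within 14 mm of the axis below and 3.5 mm of full depth; all hollow side up, tilted under 0.08 rad, released and at rest (horizontal distance between large_mid and pad_top below 0.02 m and z of large_mid in the frame of pad_top between 0.021 and 0.029 m and angle between each of large_mid, medium_mid, small_mid's own z axis and vertical below 0.08 rad and horizontal distance between medium_mid and large_mid below 0.014 m and z of medium_mid in the frame of large_mid between 0.0155 and 0.0225 m and horizontal distance between small_mid and medium_mid below 0.014 m and z of small_mid in the frame of medium_mid between 0.0155 and 0.0225 m and linear speed of each of large, medium, small below 0.02 m/s); the robot touches nothing.
It fails at once if a cover is dropped (falls faster than 0.75 m/s, about 30 mm, with no finger touching it) ((linear speed of large above 0.75 m/s and contact force between the fingers and large below 0.01 N) or (linear speed of medium above 0.75 m/s and contact force between the fingers and medium below 0.01 N) or (linear speed of small above 0.75 m/s and contact force between the fingers and small below 0.01 N)).
It fails at once if the jar, bottle, brush or cork block is moved more than 20 mm (distance of any of jar, bottle, brush, cork_block from where it was at the start of the episode above 0.02 m).
It also fails if it takes over 72 s, if anything falls off the work surface, if the arm or the gripper's body presses on something with over 40 N, if the wrist force passes 120 N, or if a joint passes its speed limit or range.

## Robot

A 6-joint arm with a two-finger parallel gripper is mounted at the origin on the work surface. World frame = base frame: x ahead of the robot, y to its left, z up, the work surface at z = 0. Lengths are in m, angles in rad, forces in N, time in s.
With the tool pointing down it reaches from about 0.225 to 0.875 m from the base axis. Payload 3.4 kg.
Tool frame: the origin (TCP) lies at the very end of the fingers, on their centre line; the grasp point (between the pads) lies 19 mm behind it; z points along the fingers, y is the direction in which the jaws open and shut (so a half turn about z gives the same grasp; the last joint's range is limited). The gripper opens to 85 mm and grips with 20 to 120 N. Pads are 22 mm wide; open, the fingers measure 114 mm over their backs; the gripper's body (76 mm by 85 mm) begins 54 mm behind the grasp point. The pads swing forward as they close: fully open they stand 13 mm farther back than shut.
Start: joints at [-1.317, 0.276, 1.505, -0, 1.361, -0.121], TCP at [0.211, -0.535, 0.205] pointing down, gripper open.
Joint ranges: [-2.89, 2.89], [-0.75, 2.08], [0.22, 2.7], [-1.18, 4.32], [0.11, 2.71], [-2.7, 2.7]. Speed limits (rad/s): [2.57, 2.57, 3.14, 3.14, 3.14, 3.14].

## Interface

Orientations are given as a unit quaternion [w, x, y, z].
In Python, from rig import manip, viewer, job gives the robot as it stands.
- The arm moves only by the shell command python3 -m crank 'ROWS' [OPENING] [FORCE]. ROWS is JSON, a list of rows, each a list of 6 numbers: the shift along the tool's x, y, z in m, then the turn, a rotation vector about the tool's x, y, z in degrees. In form: [[dx, dy, dz, rx, ry, rz], ...]. A call has 1 to 20 rows; each row is the pose to reach, as a shift and turn from the pose measured when the call began, along the tool's axes at that moment; what a row does not reach only later rows make up. A row lasts 1/8 s, in which the tool goes at most 62.5 mm and 10.7 degrees, less where a joint would pass 70% of its speed; a pose out of reach is approached as far as the arm can. A call with a gripper value outside its range is refused whole. OPENING is the opening, from 0 (shut) to 1 (fully open), set as the call begins (- or left out, the last holds). The fingers move at their own pace and stop on an object; FORCE is the grip in N (left out, the last holds). Time passes only in rows, so rows that repeat a pose let the fingers close. It gives the time, the measured TCP pose, the force and the opening at its end, in the units of the state.
- manip.get_state(): the state, without advancing time (a new reading comes with each control period).
- viewer.get_image(name): name is "side" or "top" or "wrist"; returns a dict with "frame" (384x512x3 uint8, blue, green, red), "range_z" (384x512 float32, m along the optical axis (not along the pixel's ray), 0 where there is no reading), "intrinsics" (3x3 intrinsics, pixels), "world_from_camera" (4x4, takes a point from camera to world coordinates); the wrist camera has in their place "mount" (4x4, takes a point from camera to tool coordinates, whose origin is the TCP and whose axes are the flange's). Camera axes: x right, y up, looking along -z (the intrinsics and any distortion apply to the point x, -y, -z); pixel columns grow to the right and rows downward; lengths in m; the calibration is good to about 2 mm. A picture is of the moment at which its call begins: read the wrist's pose just before it.
- job.sign_off(): hands the job in, once; it reports no verdict.
The state is a dict: "clock": time; "qpos": joint angles; "qd": joint speeds; "effort": joint torques, N m; "position": TCP position; "ee_rot": TCP orientation; "contact_force": force on the tool from outside, world axes, zero at the start; "moment": the same for the moment, N m; "width": finger opening in m.
Only numpy, scipy, OpenCV 4.12 (cv2) and the standard library are available. Lean on these libraries where they do the work, as an engineer would, in place of code of your own. Each camera call takes 0.05 s, during which the arm holds its last target. There are 200 camera calls.

## Working session

There is one attempt and no reset: what is moved stays moved. The work goes in short steps, Python scripts to look and compute and a shell command to move; the robot and the scene stay as the last step left them, time stands still between calls to the robot, and variables do not carry over. Pictures are saved under pics/ and viewed, about 8 in all and at most 12, crops included, and the job is handed in when it is done.

```bash
ls; mkdir -p pics
cat > h.py <<'E'
import numpy as np, cv2
from rig import manip, viewer, job
from scipy.spatial.transform import Rotation as R
def tool():
    s=manip.get_state(); q=s["ee_rot"]; T=np.eye(4)
    T[:3,:3]=R.from_quat([q[1],q[2],q[3],q[0]]).as_matrix(); T[:3,3]=s["position"]; return T
def grab(n):
    T=tool(); d=viewer.get_image(n)
    W=d["world_from_camera"] if n!="wrist" else T@d["mount"]
    return d["frame"],d["range_z"],np.array(d["intrinsics"]),np.array(W)
def cloud(z,K,W):
    v,u=np.indices(z.shape)
    P=np.stack([(u-K[0,2])/K[0,0]*z,-(v-K[1,2])/K[1,1]*z,-z],-1)
    return P@W[:3,:3].T+W[:3,3]
def totool(p):
    T=tool(); return T[:3,:3].T@(np.array(p)-T[:3,3])
E
python3 - <<'E'
from h import *
s=manip.get_state(); print({k:np.round(v,3).tolist() for k,v in s.items()})
for n in("top","side"):
    f,z,K,W=grab(n); cv2.imwrite(f"pics/{n}0.png",f); np.savez(f"{n}0.npz",f=f,z=z,K=K,W=W); print(n,K.round(1).tolist(),W.round(3).tolist(),(z==0).mean())
E
```

```text
pics
{'clock': 0.0, 'qpos': [-1.317, 0.277, 1.506, 0.0, 1.361, -0.121], 'qd': [-0.001, 0.001, 0.001, 0.0, 0.0, 0.001], 'effort': [-0.001, -41.678, -24.581, -0.0, 0.011, 0.0], 'position': [0.21, -0.535, 0.204], 'ee_rot': [-0.001, 0.982, 0.186, -0.0], 'contact_force': [0.792, -0.024, 0.412], 'moment': [-0.007, -0.014, -0.001], 'width': 0.086}
top [[347.1, 0.0, 256.0], [0.0, 347.1, 196.0], [0.0, 0.0, 1.0]] [[0.008, 0.998, -0.068, 0.512], [-1.0, 0.008, 0.003, 0.015], [0.004, 0.068, 0.998, 1.261], [0.0, 0.0, 0.0, 1.0]] 0.003997802734375
side [[387.0, 0.0, 261.6], [0.0, 387.0, 193.1], [0.0, 0.0, 1.0]] [[-0.713, 0.543, -0.443, 0.006], [-0.701, -0.548, 0.457, 0.585], [0.006, 0.637, 0.771, 1.073], [0.0, 0.0, 0.0, 1.0]] 0.0038096110026041665
```

View pics/top0.png

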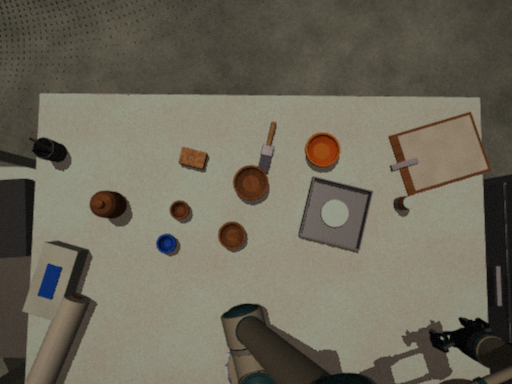

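View pics/side0.png

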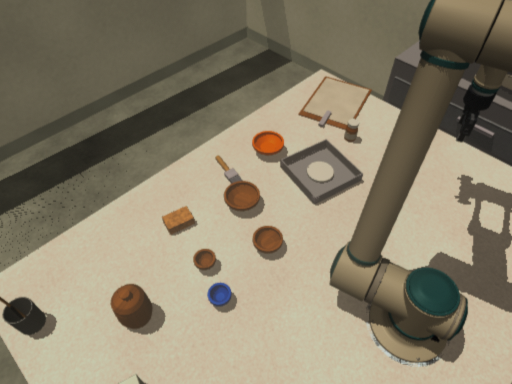

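Candidates in the top picture:
- Large: brown at (251,184). The orange one at (322,151) is a look-alike.
- Medium: brown at (232,236).
- Small: brown at (180,211). The blue one at (167,244) is a look-alike.
- The jar at (108,204) is a bystander. The white pad is at (335,213) in the grey tray.

I choose the three open brown bowls, and measure them next.

```bash
cat > m.py <<'E'
from h import *
from scipy.optimize import least_squares
def circ(P,r=None):
    c=P.mean(0)
    f=lambda p:np.hypot(P[:,0]-p[0],P[:,1]-p[1])-p[2]
    return least_squares(f,[*c,.05],loss="soft_l1",f_scale=.002).x
def raycirc(mask,K,W,h):
    # outer contour -> plane z=h
    cs,_=cv2.findContours(mask.astype(np.uint8),cv2.RETR_EXTERNAL,cv2.CHAIN_APPROX_NONE)
    c=max(cs,key=cv2.contourArea)[:,0,:].astype(float)
    d=np.stack([(c[:,0]-K[0,2])/K[0,0],-(c[:,1]-K[1,2])/K[1,1],-np.ones(len(c))],1)@W[:3,:3].T
    return (W[:3,3]+d*((h-W[2,3])/d[:,2])[:,None])[:,:2]
E
python3 - <<'E'
from m import *
seeds={"top":dict(large=(251,184),medium=(232,236),small=(180,211),orange=(322,151),blue=(167,244)),
"side":dict(large=(242,196),medium=(267,239),small=(204,260))}
H=dict(large=.05,medium=.048,small=.046,orange=.05,blue=.046);Rr=dict(large=.062,medium=.048,small=.034,orange=.062,blue=.034)
for n in seeds:
    d=np.load(n+"0.npz");f,z,K,W=d["f"],d["z"],d["K"],d["W"];P=cloud(z,K,W)
    print(n,"table z",np.median(P[150:250,205:215,2]) if n=="top" else np.median(P[215:225,300:330,2]))
    for k,(u,v) in seeds[n].items():
        c0=P[v,u]; m=(np.hypot(P[...,0]-c0[0],P[...,1]-c0[1])<Rr[k]+.025)&(P[...,2]>H[k]-.008)&(P[...,2]<H[k]+.015)
        q=P[m]; x=circ(q[:,:2]); print(n,k,"floor z",c0.round(3),"rim n",m.sum(),"zmax",np.percentile(q[:,2],90).round(3),"circ",x.round(4))
        hsv=cv2.cvtColor(f,cv2.COLOR_BGR2HSV); b=f.astype(int)
        mm=(hsv[...,1]>110)&(hsv[...,2]>25); _,lab=cv2.connectedComponents(mm.astype(np.uint8))
        rad=int(Rr[k]*K[0,0]/z[v,u])+6; yy,xx=np.indices(mm.shape); mm&=np.hypot(xx-u,yy-v)<rad
        print("   ray",circ(raycirc(mm,K,W,H[k])).round(4))
    # pad
    u,v=(335,213) if n=="top" else (320,171); c0=P[v,u]
    near=np.hypot(P[...,0]-c0[0],P[...,1]-c0[1])
    mm=(near<.07)&(f.min(-1)>130)
    print("pad",c0.round(4),circ(raycirc(mm,K,W,.016)).round(4))
    wall=(near<.17)&(P[...,2]>.03)&(P[...,2]<.05); q=P[wall][:,:2].astype(np.float32)
    r=cv2.minAreaRect(q*1000); print("tray",r)
d=np.load("top0.npz");f=d["f"][120:260,90:380];cv2.imwrite("pics/crop.png",cv2.resize(f,None,fx=2.7,fy=2.7,interpolation=cv2.INTER_CUBIC))
P=cloud(d["z"],d["K"],d["W"])
for k,(u,v) in dict(jar=(104,202),cork=(194,158),bristle=(267,150),handle=(272,130),bottle=(400,203)).items(): print(k,P[v,u].round(3))
E
```

```text
top table z 0.0002437859425684641
top large floor z [0.639 0.029 0.022] rim n 242 zmax 0.053 circ [0.6405 0.0293 0.0577]
   ray [0.6415 0.0306 0.0594]
top medium floor z [0.453 0.095 0.016] rim n 183 zmax 0.051 circ [0.4561 0.0935 0.0438]
   ray [0.4573 0.0944 0.0456]
top small floor z [0.54  0.282 0.017] rim n 137 zmax 0.049 circ [0.5432 0.2779 0.0301]
   ray [0.5439 0.2794 0.0316]
top orange floor z [ 0.761 -0.227  0.02 ] rim n 258 zmax 0.053 circ [ 0.7597 -0.2235  0.0578]
   ray [ 0.7606 -0.2214  0.061 ]
top blue floor z [0.423 0.325 0.019] rim n 134 zmax 0.048 circ [0.4259 0.3216 0.03  ]
   ray [0.4277 0.3224 0.0317]
pad [ 0.5375 -0.2731  0.0147] [ 0.5384 -0.2704  0.0444]
tray ((558.5953369140625, -277.89947509765625), (218.21737670898438, 264.35577392578125), 76.09412384033203)
side table z 0.00012384488926986403
side large floor z [0.651 0.018 0.018] rim n 271 zmax 0.052 circ [0.6374 0.032  0.0577]
   ray [0.637  0.0319 0.0612]
side medium floor z [0.465 0.084 0.018] rim n 244 zmax 0.05 circ [0.453  0.0964 0.0438]
   ray [0.4525 0.0961 0.0468]
side small floor z [0.549 0.277 0.021] rim n 181 zmax 0.047 circ [0.5404 0.2811 0.0301]
   ray [0.5402 0.2803 0.0319]
pad [ 0.5321 -0.2687  0.0184] [ 0.5355 -0.2731  0.0477]
tray ((552.7899780273438, -275.8533020019531), (221.5657196044922, 258.7847900390625), 76.34943389892578)
jar [0.565 0.509 0.123]
cork [0.73  0.233 0.032]
bristle [ 0.763 -0.028  0.022]
handle [ 0.837 -0.045  0.017]
bottle [ 0.573 -0.489  0.058]
```

View pics/crop.png

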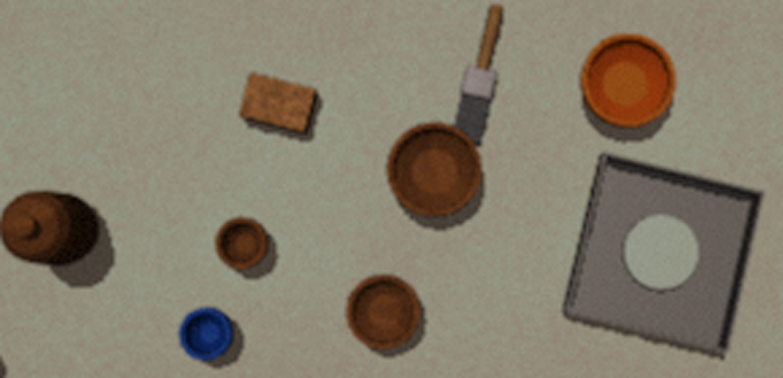

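The crop confirms the choice: three hollow-up brown covers, with the orange and blue ones distinct and the brush just beyond the large cover. I'll pinch every rim on the +y side with the tool yaw unchanged (jaw axis = tool y), so one placing offset serves all three.

```bash
cat > go.py <<'E'
# usage: go.py x y z : tool-frame shift to world TCP target
import sys
from h import *
T=tool(); s=manip.get_state()
print("tool",T[:3,3].round(4),"yaw axes x",T[:3,0].round(4),"y",T[:3,1].round(4),"z",T[:3,2].round(4),"F",np.round(s["contact_force"],1),"w",round(s["width"],4),"t",s["clock"])
o=-T[:2,1]
for k,c,r in (("large",(.639,.0307),.058),("medium",(.4546,.0952),.044),("small",(.5418,.2795),.030)):
    print(k,"grasp xy",(np.array(c)+r*o).round(4),"place xy",(np.array((.537,-.272))+r*o).round(4))
if len(sys.argv)>3: print("shift mm",(totool([float(a) for a in sys.argv[1:4]])*1000).round(1))
E
python3 go.py .6178 .0847 .12
```

```text
tool [ 0.2104 -0.5346  0.2042] yaw axes x [9.306e-01 3.661e-01 2.000e-04] y [ 0.3661 -0.9306 -0.0017] z [-4.0e-04  1.6e-03 -1.0e+00] F [ 0.4  0.3 -0.3] w 0.0851 t 0.1
large grasp xy [0.6178 0.0847] place xy [ 0.5158 -0.218 ]
medium grasp xy [0.4385 0.1361] place xy [ 0.5209 -0.2311]
small grasp xy [0.5308 0.3074] place xy [ 0.526  -0.2441]
shift mm [ 605.9 -427.    85.1]
```

```bash
python3 -m crank '[[0.3,-0.21,0.0,0,0,0],[0.606,-0.427,0,0,0,0],[0.606,-0.427,0,0,0,0],[0.606,-0.427,0,0,0,0],[0.606,-0.427,0,0,0,0],[0.606,-0.427,0,0,0,0],[0.606,-0.427,0,0,0,0],[0.606,-0.427,0,0,0,0],[0.606,-0.427,0,0,0,0],[0.606,-0.427,0,0,0,0],[0.606,-0.427,0,0,0,0],[0.606,-0.427,0,0,0,0],[0.606,-0.427,0,0,0,0],[0.606,-0.427,0,0,0,0],[0.606,-0.427,0.085,0,0,0],[0.606,-0.427,0.085,0,0,0],[0.606,-0.427,0.085,0,0,0],[0.606,-0.427,0.085,0,0,0]]' 0.45 60; python3 go.py .6178 .0847 .039
python3 - <<'E'
from h import *
f,z,K,W=grab("wrist"); cv2.imwrite("pics/w1.png",f)
E
```

```text
clock: 2.35
position: [0.6187, 0.0838, 0.1216]
ee_rot: [-0.001, 0.983, 0.186, 0.001]
contact_force: [0.6, -0.8, -0.5]
width: 0.0381
tool [0.6187 0.0838 0.1216] yaw axes x [0.9311 0.3649 0.0024] y [ 3.649e-01 -9.311e-01 -6.000e-04] z [ 0.002   0.0015 -1.    ] F [ 0.6 -0.8 -0.5] w 0.0381 t 2.35
large grasp xy [0.6178 0.0847] place xy [ 0.5158 -0.218 ]
medium grasp xy [0.4385 0.1362] place xy [ 0.5209 -0.231 ]
small grasp xy [0.5309 0.3074] place xy [ 0.5261 -0.2441]
shift mm [-0.7 -1.1 82.6]
```

View pics/w1.png

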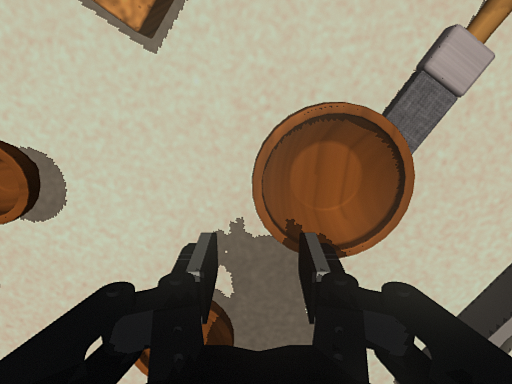

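The wrist view shows the large cover at (333,180), with brush bristles touching close at (410,120) and fingers on the opposite side, at (205,265) and (315,265). I'll refine the rim centre from this view's depth.

```bash
cat > wr.py <<'E'
# wr.py cx cy rimz r : rim centre from wrist depth
import sys
from m import *
cx,cy,h,r=map(float,sys.argv[1:5]); f,z,K,W=grab("wrist"); P=cloud(z,K,W)
d=np.hypot(P[...,0]-cx,P[...,1]-cy); hsv=cv2.cvtColor(f,cv2.COLOR_BGR2HSV)
m=(d<r+.015)&(d>r-.02)&(abs(P[...,2]-h)<.006)&(hsv[...,1]>90)
q=P[m]; A=np.c_[q[:,:2]-[cx,cy],np.ones(len(q))]
pl=np.linalg.lstsq(A,q[:,2],rcond=None)[0]
print("n",m.sum(),"rim z",np.median(q[:,2]).round(4),"circ",circ(q[:,:2]).round(4),"mid r expected",r-.004,"slope",pl[:2].round(3))
E
python3 wr.py .639 .0307 .05 .062
```

```text
n 4776 rim z 0.0494 circ [0.6422 0.0319 0.0572] mid r expected 0.057999999999999996 slope [0.002 0.003]
```

```bash
python3 -m crank '[[0.002,-0.001,0.03,0,0,0],[0.002,-0.001,0.05,0,0,0],[0.002,-0.001,0.06,0,0,0],[0.002,-0.001,0.068,0,0,0],[0.002,-0.001,0.074,0,0,0],[0.002,-0.001,0.079,0,0,0],[0.002,-0.001,0.082,0,0,0],[0.002,-0.001,0.082,0,0,0]]' && python3 -m crank '[[0,0,0,0,0,0],[0,0,0,0,0,0],[0,0,0,0,0,0],[0,0,0,0,0,0],[0,0,0,0,0,0],[0,0,0,0,0,0]]' 0 60; python3 -m crank '[[0,0,-0.005,0,0,0],[0,0,-0.012,0,0,0],[0,0,-0.02,0,0,0],[0,0,-0.03,0,0,0],[0,0,-0.045,0,0,0],[0,0,-0.06,0,0,0],[0,0,-0.08,0,0,0],[0,0,-0.08,0,0,0]]'
python3 wr.py .640 .031 .13 .062
python3 - <<'E'
from h import *
f,z,K,W=grab("wrist"); cv2.imwrite("pics/w2.png",f)
E
```

```text
clock: 3.45
position: [0.6208, 0.086, 0.04]
ee_rot: [-0.001, 0.983, 0.186, 0.002]
contact_force: [0.3, -0.2, 0.2]
width: 0.0381
clock: 4.2
position: [0.6208, 0.086, 0.04]
ee_rot: [-0.0, 0.983, 0.186, 0.002]
contact_force: [-0.4, -0.1, 0.1]
width: 0.0
clock: 5.2
position: [0.6222, 0.086, 0.1224]
ee_rot: [-0.0, 0.983, 0.186, 0.004]
contact_force: [-0.0, 0.2, -0.5]
width: -0.0003
  return _methods._mean(a, axis=axis, dtype=dtype,
  ret = ret.dtype.type(ret / rcount)
m.py:4: RuntimeWarning: Mean of empty slice.
  c=P.mean(0)
  ret = um.true_divide(
Traceback (most recent call last):
  File "wr.py", line 9, in <module>
    print("n",m.sum(),"rim z",np.median(q[:,2]).round(4),"circ",circ(q[:,:2]).round(4),"mid r expected",r-.004,"slope",pl[:2].round(3))
                                                                ~~~~^^^^^^^^^
  File "m.py", line 6, in circ
    return least_squares(f,[*c,.05],loss="soft_l1",f_scale=.002).x
           ~~~~~~~~~~~~~^^^^^^^^^^^^^^^^^^^^^^^^^^^^^^^^^^^^^^^^
ValueError: Initial guess is outside of provided bounds
```

View pics/w2.png

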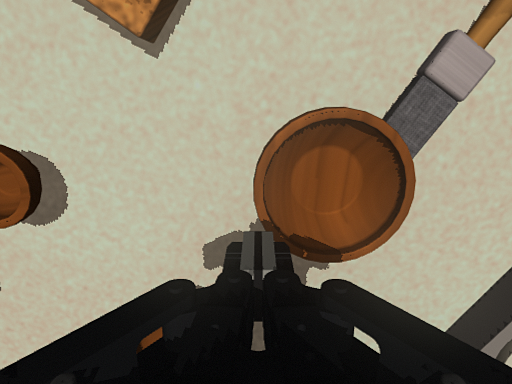

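The gripper shut to zero and the cover stayed put, so the grasp missed. I'll check where the fingers really are relative to the TCP, using the wrist depth.

```bash
python3 wr.py .640 .031 .05 .062
python3 - <<'E'
from h import *
T=tool();d=viewer.get_image("wrist");M=np.array(d["mount"]);K=np.array(d["intrinsics"]);z=d["range_z"]
print(M.round(3));Pt=cloud(z,K,M)
for u,v in((248,240),(268,240),(248,262),(270,262),(258,235),(235,265)): print((u,v),(Pt[v,u]*1000).round(1))
def proj(p):
    c=np.linalg.inv(M)@np.r_[p,1]; return K[0,0]*c[0]/-c[2]+K[0,2],-K[1,1]*c[1]/-c[2]+K[1,2]
for p in((0,0,0),(0,.058,.07),(0,0,.07)): print(p,np.round(proj(p)))
E
```

```text
n 5172 rim z 0.0494 circ [0.6423 0.0319 0.0572] mid r expected 0.057999999999999996 slope [0.003 0.003]
[[ 0.     0.957  0.289  0.074]
 [ 1.     0.    -0.002  0.   ]
 [-0.002  0.289 -0.957 -0.168]
 [ 0.     0.     0.     1.   ]]
(248, 240) [ 11.1  -3.6 -39.4]
(268, 240) [ 11.2   4.9 -39.5]
(248, 262) [ 11.3  -3.1 -58.3]
(270, 262) [ 11.    5.1 -57.8]
(258, 235) [ 11.3   0.6 -34.7]
(235, 265) [  7.6  -8.3 -54.1]
(0, 0, 0) [257. 227.]
(0, 0.058, 0.07) [334. 189.]
(0, 0, 0.07) [257. 189.]
```

Run:
```python
from h import *
d=viewer.get_image("wrist");M=np.array(d["mount"]);K=np.array(d["intrinsics"]);z=d["range_z"];Pt=cloud(z,K,M)*1000
for v in range(222,246,2): print(v,[tuple(Pt[v,u].round(0).astype(int).tolist()) for u in(243,250,258,266,272)])
```

```text
222 [(-47, -13, 119), (-47, -6, 119), (-47, 1, 120), (-26, 7, 68), (-26, 12, 70)]
224 [(-49, -13, 119), (-49, -6, 118), (-49, 1, 119), (-28, 7, 71), (-28, 12, 70)]
226 [(-51, -13, 120), (-51, -6, 119), (-51, 1, 118), (-30, 7, 70), (-30, 12, 70)]
228 [(-53, -13, 119), (-54, -7, 121), (-53, 1, 119), (-31, 7, 70), (-32, 12, 70)]
230 [(-55, -13, 119), (-55, -7, 119), (-55, 1, 119), (-34, 7, 71), (-33, 12, 69)]
232 [(11, -6, -31), (11, -3, -32), (11, 1, -30), (11, 4, -31), (10, 7, -30)]
234 [(11, -6, -33), (11, -3, -32), (11, 1, -33), (11, 4, -33), (11, 7, -32)]
236 [(11, -6, -35), (11, -3, -35), (11, 1, -34), (11, 4, -36), (11, 7, -34)]
238 [(11, -6, -38), (11, -3, -37), (11, 1, -37), (11, 4, -37), (11, 7, -37)]
240 [(11, -6, -40), (11, -3, -40), (11, 1, -39), (11, 4, -39), (11, 7, -39)]
242 [(11, -6, -42), (11, -3, -42), (11, 1, -40), (11, 4, -42), (11, 7, -41)]
244 [(11, -6, -43), (11, -3, -43), (12, 1, -44), (11, 4, -43), (11, 6, -43)]
```

The depth is consistent with the table and the rim, but it puts the shut fingertips about 30 mm behind the reported TCP. That explains the miss, since the fingers closed above the rim. I'll reopen and go lower in guarded steps.

```bash
python3 -m crank '[[-0.001,0,0.02,0,0,0],[-0.001,0,0.04,0,0,0],[-0.001,0,0.06,0,0,0],[-0.001,0,0.075,0,0,0],[-0.001,0,0.082,0,0,0],[-0.001,0,0.084,0,0,0]]' 0.45 60; for i in 1 2 ; do python3 -m crank '[[0,0,0.003,0,0,0],[0,0,0.006,0,0,0],[0,0,0.006,0,0,0]]' ; done
python3 - <<'E'
from h import *
f,z,K,W=grab("wrist"); cv2.imwrite("pics/w3.png",f); d=viewer.get_image("wrist");Pt=cloud(d["range_z"],K,np.array(d["mount"]))*1000
m=(abs(Pt[...,0]-11)<2)&(abs(Pt[...,1])<45)&(Pt[...,2]<-10);
for a in(-1,1):
    q=Pt[m&(Pt[...,1]*a>0)]; print(a,q[:,2].max().round(1),np.sort(q[:,2])[-10:].round(0))
E
```

```text
clock: 6.2
position: [0.619, 0.0856, 0.0347]
ee_rot: [-0.001, 0.983, 0.186, 0.0]
contact_force: [-0.0, -0.1, 0.9]
width: 0.0383
clock: 6.58
position: [0.619, 0.0856, 0.0287]
ee_rot: [-0.001, 0.983, 0.186, 0.001]
contact_force: [-0.1, 0.6, 0.3]
width: 0.0384
clock: 6.95
position: [0.6187, 0.0856, 0.0224]
ee_rot: [-0.001, 0.983, 0.186, 0.0]
contact_force: [-0.5, -0.4, 1.2]
width: 0.0391
-1 -16.6 [-23. -22. -22. -21. -20. -20. -20. -18. -17. -17.]
1 -10.1 [-11. -11. -11. -10. -10. -10. -10. -10. -10. -10.]
```

View pics/w3.png

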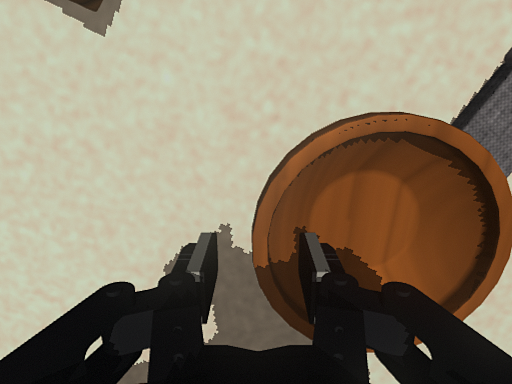

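The fingers at (205,265) and (315,265) straddle the rim with no contact at TCP z = 22 mm, so the tips are behind the TCP. I'll continue down 13 mm and close.

```bash
python3 -m crank '[[0.002,0,0.004,0,0,0],[0.002,0,0.008,0,0,0],[0.002,0,0.012,0,0,0],[0.002,0,0.013,0,0,0]]'; python3 -m crank '[[0,0,0,0,0,0],[0,0,0,0,0,0],[0,0,0,0,0,0],[0,0,0,0,0,0],[0,0,0,0,0,0],[0,0,0,0,0,0]]' 0 60
```

```text
clock: 7.55
position: [0.6205, 0.0864, 0.0091]
ee_rot: [-0.001, 0.983, 0.186, -0.0]
contact_force: [-0.4, -0.1, 0.5]
width: 0.0383
clock: 8.3
position: [0.6202, 0.0848, 0.0112]
ee_rot: [0.001, 0.983, 0.186, -0.0]
contact_force: [-3.7, -2.6, 9.7]
width: 0.0065
```

It gripped, but with 10 N upward: the inner tip is pressing on the dome as it swings forward. I'll reopen, go 4 mm higher, and re-grip.

```bash
python3 -m crank '[[0,0,0,0,0,0],[0,0,-0.001,0,0,0],[0,-0.001,-0.002,0,0,0],[0,-0.001,-0.003,0,0,0]]' 0.35; python3 -m crank '[[0,0,0,0,0,0],[0,0,0,0,0,0],[0,0,0,0,0,0],[0,0,0,0,0,0],[0,0,0,0,0,0],[0,0,0,0,0,0]]' 0 60; python3 wr.py .640 .031 .05 .062
```

```text
clock: 8.8
position: [0.6197, 0.086, 0.0139]
ee_rot: [0.0, 0.983, 0.186, -0.0]
contact_force: [-0.8, 0.1, -0.4]
width: 0.03
clock: 9.55
position: [0.6197, 0.0859, 0.0139]
ee_rot: [0.001, 0.983, 0.186, -0.0]
contact_force: [-0.3, -0.0, 1.3]
width: 0.0058
n 10916 rim z 0.0494 circ [0.6447 0.0357 0.0567] mid r expected 0.057999999999999996 slope [0.006 0.005]
```

```bash
python3 -m crank '[[0,0,-0.002,0,0,0],[0,0,-0.005,0,0,0],[0,0,-0.008,0,0,0],[0,0,-0.012,0,0,0],[0,0,-0.015,0,0,0],[0,0,-0.015,0,0,0]]'; python3 wr.py .6447 .0357 .065 .062;  python3 - <<'E'
from h import *
f,z,K,W=grab("wrist"); cv2.imwrite("pics/w4.png",f)
E
```

```text
clock: 10.35
position: [0.62, 0.086, 0.0294]
ee_rot: [0.001, 0.983, 0.186, 0.0]
contact_force: [0.1, 0.4, -1.2]
width: 0.0058
n 10849 rim z 0.0643 circ [0.645  0.0357 0.0568] mid r expected 0.057999999999999996 slope [0.002 0.011]
```

View pics/w4.png

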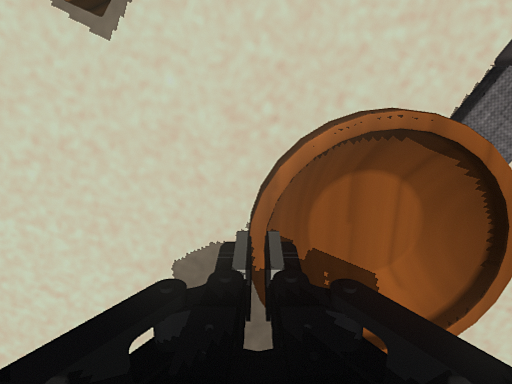

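The cover is lifted level (slope about 0.01) and centred about (4, 57) mm in tool x, y. Now I lift and carry it over the pad.

```bash
python3 -m crank '[[0,0,-0.008,0,0,0],[0,0,-0.02,0,0,0],[0,0,-0.035,0,0,0],[0,0,-0.05,0,0,0],[0,0,-0.065,0,0,0],[-0.007,0.008,-0.075,0,0,0],[-0.02,0.023,-0.075,0,0,0],[-0.038,0.044,-0.075,0,0,0],[-0.056,0.065,-0.075,0,0,0],[-0.075,0.087,-0.075,0,0,0],[-0.094,0.109,-0.075,0,0,0],[-0.113,0.131,-0.075,0,0,0],[-0.132,0.153,-0.075,0,0,0],[-0.151,0.175,-0.075,0,0,0],[-0.170,0.197,-0.075,0,0,0],[-0.188,0.218,-0.075,0,0,0],[-0.202,0.234,-0.075,0,0,0],[-0.209,0.243,-0.075,0,0,0],[-0.212,0.246,-0.075,0,0,0],[-0.212,0.246,-0.075,0,0,0]]'; python3 go.py .5125 -.2204 .035
python3 - <<'E'
from m import *
# check held cover + tray from top
f,z,K,W=grab("top");P=cloud(z,K,W);np.savez("t1.npz",f=f,z=z,K=K,W=W)
m=(np.hypot(P[...,0]-.537,P[...,1]+.272)<.085)&(P[...,2]>.12)&(P[...,2]<.145)&(cv2.cvtColor(f,cv2.COLOR_BGR2HSV)[...,1]>110)
print(m.sum(),np.median(P[m][:,2]),circ(P[m][:,:2]).round(4))
E
python3 wr.py .537 -.272 .139 .062
```

```text
clock: 12.95
position: [0.5122, -0.2203, 0.1042]
ee_rot: [0.0, 0.983, 0.186, -0.0]
contact_force: [0.1, 0.6, -0.8]
width: 0.0059
tool [ 0.5122 -0.2203  0.1042] yaw axes x [ 9.308e-01  3.656e-01 -9.000e-04] y [ 3.656e-01 -9.308e-01  2.000e-04] z [-7.e-04 -5.e-04 -1.e+00] F [ 0.1  0.6 -0.8] w 0.0059 t 12.95
large grasp xy [0.6178 0.0847] place xy [ 0.5158 -0.218 ]
medium grasp xy [0.4385 0.1362] place xy [ 0.5209 -0.231 ]
small grasp xy [0.5308 0.3074] place xy [ 0.526  -0.2441]
shift mm [ 0.3  0.2 69.2]
113 0.13844601592786687 [ 0.5161 -0.2928  0.082 ]
n 11111 rim z 0.139 circ [ 0.5373 -0.2702  0.0568] mid r expected 0.057999999999999996 slope [0.002 0.014]
```

Its centre is (0.537,-0.270), over the pad (the occluded top fit is discarded). The rim is at 139 mm and must come down 73 mm to 66.

```bash
python3 -m crank '[[0,0,0.008,0,0,0],[0,0,0.02,0,0,0],[0,0,0.033,0,0,0],[0,0,0.045,0,0,0],[0,0,0.055,0,0,0],[0,0,0.062,0,0,0],[0,0,0.067,0,0,0],[0,0,0.069,0,0,0],[0,0,0.070,0,0,0],[0,0,0.0705,0,0,0]]';python3 -m crank '[[0,0,0.001,0,0,0],[0,0,0.0015,0,0,0],[0,0,0.0015,0,0,0]]';python3 -m crank '[[0,0,0.001,0,0,0],[0,0,0.0015,0,0,0],[0,0,0.0015,0,0,0]]'; python3 wr.py .537 -.271 .066 .062
```

```text
clock: 14.3
position: [0.5127, -0.22, 0.034]
ee_rot: [0.0, 0.982, 0.186, -0.0]
contact_force: [-1.0, 0.3, -0.7]
width: 0.0062
clock: 14.68
position: [0.5127, -0.22, 0.0325]
ee_rot: [0.0, 0.982, 0.186, -0.0]
contact_force: [0.1, 0.5, -1.8]
width: 0.0058
clock: 15.05
position: [0.5126, -0.2199, 0.031]
ee_rot: [0.0, 0.982, 0.186, -0.0]
contact_force: [-0.7, 0.1, -1.1]
width: 0.0063
n 11074 rim z 0.0658 circ [ 0.5376 -0.2701  0.0568] mid r expected 0.057999999999999996 slope [0.003 0.013]
```

```bash
python3 -m crank '[[0,0,0.0005,0,0,0],[0,0,0.001,0,0,0],[0,0,0.001,0,0,0]]'|grep -E 'pos|contact';python3 -m crank '[[0,0,0.0005,0,0,0],[0,0,0.001,0,0,0],[0,0,0.001,0,0,0]]'|grep -E 'pos|contact'
```

```text
position: [0.5126, -0.2199, 0.0301]
contact_force: [-0.4, 0.8, 0.2]
position: [0.5125, -0.2194, 0.0296]
contact_force: [-1.8, 2.4, 5.6]
```

Contact at TCP z about 30 mm. I'll open gently, retreat upward, and check the cover.

```bash
python3 -m crank '[[0,0,-0.001,0,0,0],[0,0,-0.001,0,0,0],[0,0,-0.001,0,0,0],[0,0,-0.001,0,0,0],[0,0,-0.015,0,0,0],[0,0,-0.035,0,0,0],[0,0,-0.06,0,0,0],[0,0,-0.09,0,0,0],[0,0,-0.09,0,0,0]]' 0.35; python3 wr.py .537 -.271 .066 .062
python3 - <<'E'
from m import *
f,z,K,W=grab("wrist"); P=cloud(z,K,W); d=np.hypot(P[...,0]-.5375,P[...,1]+.270); print("floor z",np.median(P[d<.02][:,2]), "expected .036")
E
python3 go.py .4385 .1362 .10
```

```text
clock: 16.98
position: [0.5145, -0.2206, 0.123]
ee_rot: [0.002, 0.982, 0.186, 0.003]
contact_force: [-0.6, 0.2, -0.4]
width: 0.0297
n 5358 rim z 0.0654 circ [ 0.5374 -0.271   0.0572] mid r expected 0.057999999999999996 slope [0.002 0.003]
floor z 0.21225405179868317 expected .036
tool [ 0.5124 -0.2194  0.1201] yaw axes x [9.305e-01 3.664e-01 3.000e-04] y [ 3.664e-01 -9.305e-01  8.000e-04] z [ 5.e-04 -6.e-04 -1.e+00] F [-0.6 -0.1  0.2] w 0.0301 t 17.075
large grasp xy [0.6177 0.0847] place xy [ 0.5157 -0.218 ]
medium grasp xy [0.4385 0.1361] place xy [ 0.5209 -0.2311]
small grasp xy [0.5308 0.3074] place xy [ 0.526  -0.2441]
shift mm [  61.5 -358.    19.8]
```

The large cover is seated: rim 65.4 mm (this view reads about 0.6 low), level, 1 mm off the pad's centre. Next, the medium.

```bash
python3 -m crank '[[0.005,-0.03,0,0,0,0],[0.015,-0.08,0,0,0,0],[0.025,-0.14,0,0,0,0],[0.034,-0.2,0,0,0,0],[0.045,-0.26,0,0,0,0],[0.055,-0.32,0,0,0,0],[0.0615,-0.358,0.02,0,0,0],[0.0615,-0.358,0.02,0,0,0],[0.0615,-0.358,0.02,0,0,0],[0.0615,-0.358,0.02,0,0,0]]' 0.4;  python3 wr.py .4546 .0952 .048 .048; python3 go.py .4385 .1362 .013
```

```text
clock: 18.32
position: [0.4391, 0.1352, 0.0999]
ee_rot: [0.001, 0.983, 0.186, 0.0]
contact_force: [-0.7, -0.7, -0.6]
width: 0.0344
n 4148 rim z 0.0474 circ [0.4574 0.0961 0.0434] mid r expected 0.044 slope [0.002 0.002]
tool [0.4392 0.1352 0.1   ] yaw axes x [9.311e-01 3.647e-01 7.000e-04] y [ 0.3647 -0.9311  0.0012] z [ 1.1e-03 -8.0e-04 -1.0e+00] F [-0.2  0.1 -0. ] w 0.034 t 18.375
large grasp xy [0.6178 0.0847] place xy [ 0.5158 -0.218 ]
medium grasp xy [0.4386 0.1362] place xy [ 0.521 -0.231]
small grasp xy [0.5309 0.3074] place xy [ 0.5261 -0.2441]
shift mm [-0.3 -1.3 87. ]
```

```bash
python3 -m crank '[[0.002,-0.001,0.015,0,0,0],[0.002,-0.001,0.035,0,0,0],[0.002,-0.001,0.055,0,0,0],[0.002,-0.001,0.07,0,0,0],[0.002,-0.001,0.08,0,0,0],[0.002,-0.001,0.085,0,0,0],[0.002,-0.001,0.087,0,0,0],[0.002,-0.001,0.087,0,0,0]]' ; python3 -m crank '[[0,0,0,0,0,0],[0,0,0,0,0,0],[0,0,0,0,0,0],[0,0,0,0,0,0],[0,0,0,0,0,0],[0,0,0,0,0,0]]' 0 60; python3 wr.py .4565 .096 .048 .048
```

```text
clock: 19.38
position: [0.4411, 0.1368, 0.0133]
ee_rot: [0.001, 0.983, 0.186, 0.001]
contact_force: [0.4, -0.9, -0.5]
width: 0.034
clock: 20.12
position: [0.4413, 0.1371, 0.0136]
ee_rot: [0.0, 0.983, 0.185, 0.001]
contact_force: [-0.5, 2.5, 5.6]
width: 0.006
n 8103 rim z 0.0476 circ [0.4573 0.0977 0.0432] mid r expected 0.044 slope [ 0.006 -0.007]
```

```bash
python3 -m crank '[[0,0,-0.003,0,0,0],[0,0,-0.008,0,0,0],[0,0,-0.015,0,0,0],[0,0,-0.025,0,0,0],[0,0,-0.04,0,0,0],[0,0,-0.06,0,0,0],[0,0,-0.08,0,0,0],[0,0,-0.1,0,0,0],[0,0,-0.11,0,0,0],[0,0,-0.11,0,0,0]]'; python3 wr.py .457 .097 .158 .048; python3 go.py
```

```text
clock: 21.42
position: [0.4415, 0.1372, 0.1243]
ee_rot: [0.0, 0.983, 0.185, 0.002]
contact_force: [-0.0, 0.8, -1.0]
width: 0.0058
n 8084 rim z 0.1579 circ [0.4575 0.0977 0.0432] mid r expected 0.044 slope [0.005 0.001]
tool [0.4409 0.1371 0.1235] yaw axes x [0.9313 0.3643 0.0023] y [ 0.3643 -0.9313  0.001 ] z [ 2.5e-03 -1.0e-04 -1.0e+00] F [ 1.  -0.  -0.7] w 0.0061 t 21.475
large grasp xy [0.6179 0.0847] place xy [ 0.5159 -0.218 ]
medium grasp xy [0.4386 0.1362] place xy [ 0.521 -0.231]
small grasp xy [0.5309 0.3074] place xy [ 0.5261 -0.2441]
```

Held level, centre (0.4575,0.0977). I shift by tool (-60, +372) mm to the large cover's axis.

```bash
python3 -m crank '[[-0.001,0.007,0,0,0,0],[-0.003,0.02,0,0,0,0],[-0.006,0.04,0,0,0,0],[-0.010,0.063,0,0,0,0],[-0.014,0.087,0,0,0,0],[-0.018,0.112,0,0,0,0],[-0.022,0.137,0,0,0,0],[-0.026,0.162,0,0,0,0],[-0.030,0.187,0,0,0,0],[-0.034,0.212,0,0,0,0],[-0.038,0.237,0,0,0,0],[-0.042,0.262,0,0,0,0],[-0.046,0.287,0,0,0,0],[-0.050,0.311,0,0,0,0],[-0.054,0.334,0,0,0,0],[-0.057,0.352,0,0,0,0],[-0.059,0.365,0,0,0,0],[-0.060,0.371,0,0,0,0],[-0.060,0.3725,0,0,0,0],[-0.060,0.3725,0,0,0,0]]';  python3 wr.py .5374 -.271 .158 .048; python3 go.py|head -1;  python3 - <<'E'
from h import *
f,z,K,W=grab("wrist"); cv2.imwrite("pics/w5.png",f)
E
```

```text
clock: 23.98
position: [0.5206, -0.231, 0.1238]
ee_rot: [0.0, 0.983, 0.186, 0.001]
contact_force: [-0.0, 0.1, -0.9]
width: 0.0058
n 7969 rim z 0.1573 circ [ 0.5366 -0.2706  0.0433] mid r expected 0.044 slope [-0.001  0.001]
tool [ 0.5206 -0.231   0.1238] yaw axes x [0.9311 0.3649 0.0022] y [ 3.649e-01 -9.311e-01  5.000e-04] z [ 2.2e-03  3.0e-04 -1.0e+00] F [ 0.2 -0.2 -0.4] w 0.0055 t 24.025
```

View pics/w5.png

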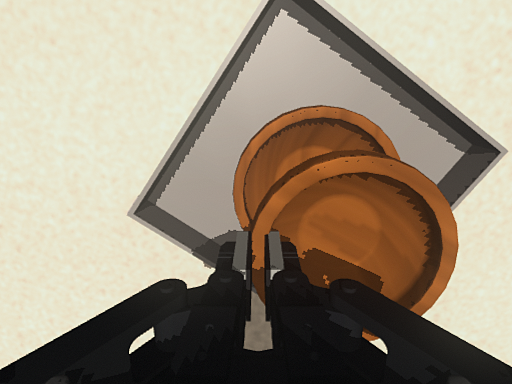

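The medium cover is held at (355,240), with the large one centred in the tray below it at (318,180). The fits agree within 1 mm, so I lower it.

```bash
python3 -m crank '[[0,0,0.008,0,0,0],[0,0,0.02,0,0,0],[0,0,0.033,0,0,0],[0,0,0.045,0,0,0],[0,0,0.055,0,0,0],[0,0,0.062,0,0,0],[0,0,0.067,0,0,0],[0,0,0.070,0,0,0],[0,0,0.072,0,0,0],[0,0,0.072,0,0,0]]';for i in 1 2; do python3 -m crank '[[0,0,0.0005,0,0,0],[0,0,0.001,0,0,0],[0,0,0.001,0,0,0]]'|grep -E 'pos|contact'; done; python3 wr.py .537 -.271 .084 .048
```

```text
clock: 25.32
position: [0.5209, -0.231, 0.0519]
ee_rot: [0.0, 0.983, 0.186, 0.001]
contact_force: [-0.5, 0.5, -0.9]
width: 0.0057
position: [0.5209, -0.231, 0.051]
contact_force: [-0.2, -0.8, -1.6]
position: [0.5209, -0.231, 0.0499]
contact_force: [-0.2, 0.3, -1.5]
n 8070 rim z 0.0836 circ [ 0.5368 -0.2705  0.0433] mid r expected 0.044 slope [0.001 0.001]
```

```bash
for i in 1 2; do python3 -m crank '[[0,0,0.0004,0,0,0],[0,0,0.0008,0,0,0],[0,0,0.0008,0,0,0]]'|grep -E 'pos|contact'; done
```

```text
position: [0.5208, -0.2307, 0.0496]
contact_force: [-1.3, 2.0, 5.2]
position: [0.5208, -0.2303, 0.0493]
contact_force: [-2.5, 2.3, 6.7]
```

```bash
python3 -m crank '[[0,0,-0.001,0,0,0],[0,0,-0.001,0,0,0],[0,0,-0.001,0,0,0],[0,0,-0.001,0,0,0],[0,0,-0.015,0,0,0],[0,0,-0.035,0,0,0],[0,0,-0.06,0,0,0],[0,0,-0.09,0,0,0],[0,0,-0.09,0,0,0]]' 0.3; python3 wr.py .537 -.271 .084 .048; python3 wr.py .537 -.271 .066 .062;python3 go.py .5308 .3074 .10
```

```text
clock: 28.0
position: [0.5225, -0.2316, 0.1428]
ee_rot: [0.002, 0.983, 0.186, 0.004]
contact_force: [0.1, -0.6, -0.9]
width: 0.0254
n 3876 rim z 0.0834 circ [ 0.5367 -0.2713  0.0435] mid r expected 0.044 slope [0.002 0.001]
n 3919 rim z 0.0655 circ [ 0.5367 -0.2721  0.058 ] mid r expected 0.057999999999999996 slope [-0.001 -0.003]
tool [ 0.5205 -0.2304  0.1397] yaw axes x [0.9311 0.3649 0.0032] y [ 3.649e-01 -9.311e-01  8.000e-04] z [ 3.3e-03  5.0e-04 -1.0e+00] F [ 0.5 -0.3 -0.6] w 0.0254 t 28.1
large grasp xy [0.6178 0.0847] place xy [ 0.5158 -0.218 ]
medium grasp xy [0.4385 0.1362] place xy [ 0.5209 -0.231 ]
small grasp xy [0.5309 0.3074] place xy [ 0.5261 -0.2441]
shift mm [ 205.7 -497.    40. ]
```

The medium cover is seated: rim 17.9 above the large one's, axes within 1 mm, level. Next, the small (brown) one.

```bash
python3 -m crank '[[0.01,-0.025,0,0,0,0],[0.033,-0.08,0,0,0,0],[0.056,-0.135,0,0,0,0],[0.079,-0.19,0,0,0,0],[0.102,-0.245,0,0,0,0],[0.125,-0.3,0,0,0,0],[0.147,-0.355,0,0,0,0],[0.17,-0.41,0,0,0,0],[0.19,-0.46,0,0,0,0],[0.206,-0.497,0.02,0,0,0],[0.206,-0.497,0.04,0,0,0],[0.206,-0.497,0.04,0,0,0],[0.206,-0.497,0.04,0,0,0]]' 0.3;  python3 wr.py .5418 .2795 .046 .034; python3 go.py .5308 .3074 .013|sed -n '1p;5p'
```

```text
clock: 29.72
position: [0.5311, 0.3071, 0.0999]
ee_rot: [0.0, 0.983, 0.185, 0.001]
contact_force: [0.4, -0.1, 0.7]
width: 0.026
n 2912 rim z 0.0454 circ [0.5449 0.2814 0.0295] mid r expected 0.030000000000000002 slope [0.003 0.002]
tool [0.5315 0.3071 0.1004] yaw axes x [0.9314 0.3641 0.0039] y [ 3.641e-01 -9.314e-01  8.000e-04] z [ 3.9e-03  6.0e-04 -1.0e+00] F [-0.1 -0.2 -0. ] w 0.0255 t 29.775
shift mm [-0.9 -0.6 87.4]
```

```bash
python3 -m crank '[[0.002,-0.001,0.015,0,0,0],[0.002,-0.001,0.035,0,0,0],[0.002,-0.001,0.055,0,0,0],[0.002,-0.001,0.07,0,0,0],[0.002,-0.001,0.08,0,0,0],[0.002,-0.001,0.085,0,0,0],[0.002,-0.001,0.087,0,0,0],[0.002,-0.001,0.087,0,0,0]]' ; python3 -m crank '[[0,0,0,0,0,0],[0,0,0,0,0,0],[0,0,0,0,0,0],[0,0,0,0,0,0],[0,0,0,0,0,0],[0,0,0,0,0,0]]' 0 50; python3 wr.py .5435 .281 .046 .034
```

```text
clock: 30.78
position: [0.5337, 0.309, 0.0138]
ee_rot: [-0.0, 0.983, 0.185, 0.002]
contact_force: [-0.0, -0.6, 0.3]
width: 0.0257
clock: 31.52
position: [0.5339, 0.3093, 0.0142]
ee_rot: [-0.0, 0.983, 0.185, 0.003]
contact_force: [-0.5, 1.5, 3.5]
width: 0.0065
n 4948 rim z 0.0456 circ [0.5459 0.2832 0.0294] mid r expected 0.030000000000000002 slope [ 0.003 -0.018]
```

Gripped. I'll lift 130 mm so the underside clears the stack (rim 84).

```bash
python3 -m crank '[[0,0,-0.003,0,0,0],[0,0,-0.008,0,0,0],[0,0,-0.015,0,0,0],[0,0,-0.025,0,0,0],[0,0,-0.04,0,0,0],[0,0,-0.06,0,0,0],[0,0,-0.08,0,0,0],[0,0,-0.1,0,0,0],[0,0,-0.12,0,0,0],[0,0,-0.13,0,0,0],[0,0,-0.13,0,0,0]]'; python3 wr.py .546 .283 .176 .034; python3 go.py|head -1
```

```text
clock: 32.95
position: [0.5337, 0.3093, 0.1453]
ee_rot: [-0.001, 0.983, 0.185, 0.004]
contact_force: [-0.2, 0.4, -1.0]
width: 0.0064
n 5054 rim z 0.1765 circ [0.5458 0.2833 0.0294] mid r expected 0.030000000000000002 slope [ 0.002 -0.012]
tool [0.5331 0.3091 0.1443] yaw axes x [0.9314 0.364  0.0056] y [ 3.640e-01 -9.314e-01  5.000e-04] z [ 0.0054  0.0016 -1.    ] F [-0.5  0.1 -0.8] w 0.0068 t 33.0
```

```bash
python3 -m crank '[[-0.003,0.007,0,0,0,0],[-0.009,0.022,0,0,0,0],[-0.018,0.044,0,0,0,0],[-0.030,0.073,0,0,0,0],[-0.043,0.105,0,0,0,0],[-0.057,0.139,0,0,0,0],[-0.071,0.173,0,0,0,0],[-0.085,0.207,0,0,0,0],[-0.099,0.241,0,0,0,0],[-0.113,0.275,0,0,0,0],[-0.127,0.309,0,0,0,0],[-0.141,0.343,0,0,0,0],[-0.155,0.377,0,0,0,0],[-0.168,0.410,0,0,0,0],[-0.181,0.441,0,0,0,0],[-0.192,0.469,0,0,0,0],[-0.201,0.490,0,0,0,0],[-0.207,0.505,0,0,0,0],[-0.210,0.512,0,0,0,0],[-0.2105,0.513,0,0,0,0]]'; python3 -m crank '[[0,0,0,0,0,0],[0,0,0,0,0,0]]'; python3 wr.py .5367 -.2713 .176 .034
```

```text
clock: 35.5
position: [0.5237, -0.2453, 0.1432]
ee_rot: [-0.001, 0.983, 0.185, 0.003]
contact_force: [0.1, 0.7, -0.2]
width: 0.0065
clock: 35.75
position: [0.5237, -0.2444, 0.1433]
ee_rot: [-0.001, 0.983, 0.186, 0.003]
contact_force: [-0.6, 0.2, -0.8]
width: 0.0067
n 4910 rim z 0.1745 circ [ 0.5357 -0.2708  0.0294] mid r expected 0.030000000000000002 slope [-0.004 -0.01 ]
```

The centre is (0.5357,-0.2708), within 1.2 mm of the stack's axis. I have 73 mm to lower.

```bash
python3 -m crank '[[0.001,0.001,0.008,0,0,0],[0.001,0.001,0.02,0,0,0],[0.001,0.001,0.033,0,0,0],[0.001,0.001,0.045,0,0,0],[0.001,0.001,0.055,0,0,0],[0.001,0.001,0.062,0,0,0],[0.001,0.001,0.067,0,0,0],[0.001,0.001,0.070,0,0,0],[0.001,0.001,0.071,0,0,0],[0.001,0.001,0.071,0,0,0]]';for i in 1 2; do python3 -m crank '[[0,0,0.0005,0,0,0],[0,0,0.001,0,0,0],[0,0,0.001,0,0,0]]'|grep -E 'pos|contact'; done; python3 wr.py .537 -.271 .102 .034
```

```text
clock: 37.05
position: [0.5256, -0.245, 0.0725]
ee_rot: [-0.001, 0.983, 0.186, 0.003]
contact_force: [-0.7, 0.3, -0.1]
width: 0.0065
position: [0.5256, -0.245, 0.0716]
contact_force: [0.2, -0.1, -1.0]
position: [0.5255, -0.245, 0.0705]
contact_force: [-1.0, -0.2, -0.4]
n 5068 rim z 0.1017 circ [ 0.5376 -0.2711  0.0294] mid r expected 0.030000000000000002 slope [-0.002 -0.008]
```

```bash
for i in 1 2; do python3 -m crank '[[0,0,0.0004,0,0,0],[0,0,0.0008,0,0,0],[0,0,0.0008,0,0,0]]'|grep -E 'pos|contact'; done
```

```text
position: [0.5256, -0.2448, 0.0702]
contact_force: [-0.8, 2.2, 3.6]
position: [0.5256, -0.2445, 0.07]
contact_force: [-2.0, 1.6, 6.7]
```

Contact. I release, retreat upward and aside, then check from the fixed cameras.

```bash
python3 -m crank '[[0,0,-0.001,0,0,0],[0,0,-0.001,0,0,0],[0,0,-0.001,0,0,0],[0,0,-0.001,0,0,0],[0,0,-0.015,0,0,0],[0,0,-0.035,0,0,0],[0,0,-0.06,0,0,0],[0,0,-0.09,0,0,0],[0,0,-0.1,0,0,0],[0,0,-0.1,0,0,0]]' 0.25; for a in ".102 .034" ".084 .048" ".066 .062"; do python3 wr.py .537 -.2715 $a; done
python3 -m crank '[[0,-0.06,0,0,0,0],[0,-0.12,0,0,0,0],[0,-0.18,0,0,0,0],[0,-0.24,0,0,0,0],[0,-0.3,0,0,0,0],[0,-0.3,0,0,0,0],[0,-0.3,0,0,0,0]]'
python3 - <<'E'
from m import *
for n in("top","side"):
    f,z,K,W=grab(n);P=cloud(z,K,W);cv2.imwrite(f"pics/{n}9.png",f)
    for k,h,r in(("large",.066,.062),("medium",.084,.048),("small",.102,.034)):
        d=np.hypot(P[...,0]-.537,P[...,1]+.2715); m=(d<r+.012)&(d>r-.02)&(abs(P[...,2]-h)<.007)
        q=P[m];print(n,k,m.sum(),np.median(q[:,2]).round(4),circ(q[:,:2]).round(4))
a,b=cv2.imread("pics/top9.png"),cv2.imread("pics/top0.png")
cv2.imwrite("pics/fin.png",np.vstack([cv2.resize(a[100:260,80:420],None,fx=2,fy=2),cv2.resize(cv2.imread("pics/side9.png")[100:240,150:490],None,fx=2,fy=2)])[:600])
d=cv2.absdiff(a,b).max(-1)
for k,(u,v) in dict(jar=(108,204),cork=(194,158),brush=(269,140),bottle=(401,203)).items(): print(k,"diff",d[v-12:v+13,u-12:u+13].mean().round(1))
E
```

```text
clock: 39.85
position: [0.5253, -0.245, 0.1708]
ee_rot: [-0.0, 0.983, 0.186, 0.004]
contact_force: [0.1, 0.2, -1.4]
width: 0.0212
n 2676 rim z 0.1014 circ [ 0.5373 -0.2723  0.0297] mid r expected 0.030000000000000002 slope [ 0.002 -0.002]
n 3080 rim z 0.0835 circ [ 0.5363 -0.2721  0.0438] mid r expected 0.044 slope [-0.001 -0.004]
n 3469 rim z 0.0655 circ [ 0.5367 -0.272   0.0578] mid r expected 0.057999999999999996 slope [-0.001 -0.002]
clock: 40.88
position: [0.4149, 0.0348, 0.169]
ee_rot: [-0.001, 0.983, 0.186, 0.002]
contact_force: [-0.8, -0.5, 0.3]
width: 0.0214
top large 261 0.0658 [ 0.536  -0.2727  0.0578]
top medium 215 0.0838 [ 0.5352 -0.2726  0.0437]
top small 147 0.1018 [ 0.5358 -0.2736  0.0301]
side large 107 0.0656 [ 0.5309 -0.2709  0.0557]
side medium 107 0.0834 [ 0.5274 -0.2708  0.0396]
side small 119 0.101 [ 0.5324 -0.2709  0.0298]
jar diff 4.5
cork diff 3.5
brush diff 3.4
bottle diff 3.7
```

View pics/fin.png

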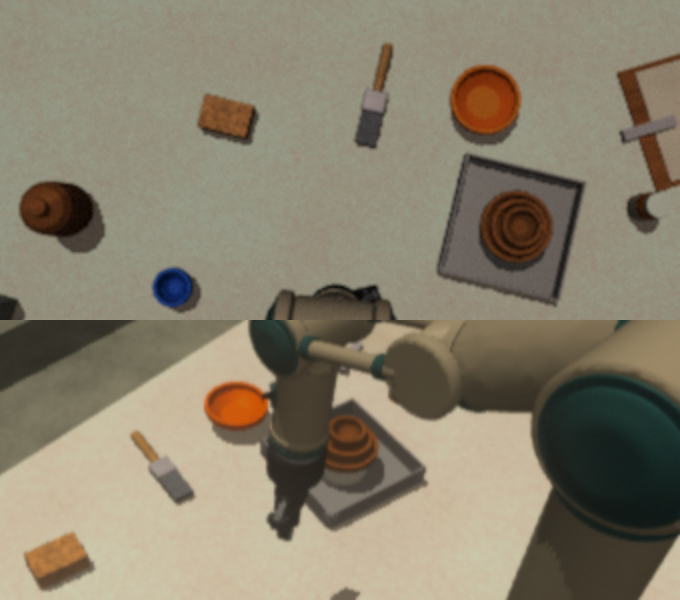

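The final picture shows the stack concentric on the pad at (517,228). The bystanders are where they were (near-noise differences only), and the gripper is clear.

```bash
python3 -m crank '[[0,0,0,0,0,0],[0,0,0,0,0,0]]'|head -2; python3 -c "
from rig import job
print(job.sign_off())"
```

```text
clock: 41.22
position: [0.4158, 0.0331, 0.1689]
the job is handed in; nothing more can be done
None
```

The three brown covers are stacked hollow side up on the pad: large, then medium, then small. Each was set down until contact and released, and the job was handed in at about 41 s, with no verdict reported.

**Last checks:**

| Check | Reading | Wanted |
|---|---|---|
| Rim heights, top camera | 65.8 / 83.8 / 101.8 mm | 66 / 84 / 102 mm |
| Axes from each other (wrist and top cameras) | within about 1 mm | 14 mm |
| Large cover from pad centre | about 1 mm | 20 mm |
| Tilt (wrist camera) | under 0.005 rad | 0.08 rad |

The jar, cork block, brush and bottle show no visible movement.

**What failed or disagreed:**
- **First grasp:** it closed on nothing, because the shut fingertips sat about 30 mm behind the reported TCP. I measured this with the wrist camera and went lower.
- **Second try:** the inner finger pressed the dome with about 10 N and nudged the large cover a few mm. I re-gripped it higher.
- **Finger width:** it read about 6 mm on the 8 mm rims.
- **Final side view:** the arm partly blocked it, so its centre fits are up to 9 mm off. I went by the wrist and top cameras; its rim heights agreed within 1 mm.

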